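# Clear the field-station bench: sort tubs, vials and eyepiece into their trays

### The job

Sort the things left on the lab bench: set both red-lidded tubs in the blue tray, both amber vials in the white tray and the microscope eyepiece in the wooden tray, each standing upright on the tray's floor, without tipping any of them over. Leave the green-lidded tub and the dish of seeds where they are.

Things in the scene. Friction and masses are not known exactly. Their poses are not given: they have to be found in the camera images.
- red_tub_1: one of two alike: squat white sample tub with a red lid, standing upright; body 43 mm across, lid 46 mm across from 41 to 55 mm height, 55 mm high in all, about 60 g. Origin at the centre of its underside, z up (its axis of symmetry); round, so its yaw means nothing.
- red_tub_2: the other of two alike: squat white sample tub with a red lid, standing upright; body 43 mm across, lid 46 mm across from 41 to 55 mm height, 55 mm high in all, about 60 g. Origin at the centre of its underside, z up (its axis of symmetry); round, so its yaw means nothing.
- vial_1: one of two alike: amber glass specimen vial with a white cap and a paper band, standing upright; 30 mm across all the way up, 68 mm high (the cap is the top 18 mm), about 50 g. Origin at the centre of its underside, z up; round, yaw means nothing.
- vial_2: the other of two alike: amber glass specimen vial with a white cap and a paper band, standing upright; 30 mm across all the way up, 68 mm high (the cap is the top 18 mm), about 50 g. Origin at the centre of its underside, z up; round, yaw means nothing.
- eyepiece: microscope eyepiece standing upright on its black rubber eyecup (38 mm across, 22 mm high); above it a bare silver barrel, 24 mm across, from 22 to 66 mm height, to be gripped; its top is silver with a black disc. About 90 g. Origin at the centre of its underside, z up; round, yaw means nothing.
- green_tub: not to be sorted: same tub as the red ones but with a green lid (46 mm across, 55 mm high). It stays where it stands. Origin at the centre of its underside, z up.
- seed_dish: not to be sorted: shallow white dish of red and orange seeds, 80 mm across, about 21 mm high, standing loose on the bench towards its far edge. Origin at the centre of its underside, z up.
- blue_tray: blue plastic tray, for the red-lidded tubs. 150 mm long along its own y, 105 mm along its own x, 20 mm high, walls and floor 5 mm thick, so 140 x 95 mm inside; fixed to the bench. Origin at the centre of its underside (the inner floor is 5 mm above it), z up. Stands turned up to 15 degrees either way from long side along world y; the three trays swap places from start to start.
- white_tray: white plastic tray, for the amber vials. 150 mm long along its own y, 105 mm along its own x, 20 mm high, walls and floor 5 mm thick, so 140 x 95 mm inside; fixed to the bench. Origin at the centre of its underside (the inner floor is 5 mm above it), z up. Stands turned up to 15 degrees either way from long side along world y; the three trays swap places from start to start.
- wooden_tray: brown wooden tray, for the eyepiece. 150 mm long along its own y, 105 mm along its own x, 20 mm high, walls and floor 5 mm thick, so 140 x 95 mm inside; fixed to the bench. Origin at the centre of its underside (the inner floor is 5 mm above it), z up. Stands turned up to 15 degrees either way from long side along world y; the three trays swap places from start to start.

How it is judged (in metres and radians):
At the end, for the whole second after the job is handed in: Red-lidded tubs in the blue tray, vials in the white, eyepiece in the wooden: each inside the walls, within 4 mm of the inner floor's height, upright within about 6 degrees, at rest (under 20 mm/s). Green-lidded tub and seed dish upright, within 15 mm of where they stood (x of red_tub_1 in the frame of blue_tray between -0.045 and 0.045 m and y of red_tub_1 in the frame of blue_tray between -0.066 and 0.066 m and z of red_tub_1 in the frame of blue_tray between 0.001 and 0.009 m and angle between each of red_tub_1, red_tub_2, vial_1, vial_2, eyepiece, green_tub, seed_dish's own z axis and vertical below 0.1 rad and linear speed of each of red_tub_1, red_tub_2, vial_1, vial_2, eyepiece below 0.02 m/s and x of red_tub_2 in the frame of blue_tray between -0.045 and 0.045 m and y of red_tub_2 in the frame of blue_tray between -0.066 and 0.066 m and z of red_tub_2 in the frame of blue_tray between 0.001 and 0.009 m and x of vial_1 in the frame of white_tray between -0.045 and 0.045 m and y of vial_1 in the frame of white_tray between -0.066 and 0.066 m and z of vial_1 in the frame of white_tray between 0.001 and 0.009 m and x of vial_2 in the frame of white_tray between -0.045 and 0.045 m and y of vial_2 in the frame of white_tray between -0.066 and 0.066 m and z of vial_2 in the frame of white_tray between 0.001 and 0.009 m and x of eyepiece in the frame of wooden_tray between -0.045 and 0.045 m and y of eyepiece in the frame of wooden_tray between -0.066 and 0.066 m and z of eyepiece in the frame of wooden_tray between 0.001 and 0.009 m and distance of each of green_tub, seed_dish from where it was at the start of the episode below 0.015 m); the robot touches nothing.
It fails at once if the green-lidded tub is pushed or carried more than 15 mm from where it stood (distance of green_tub from where it was at the start of the episode above 0.015 m).
It fails at once if the seed dish is pushed or carried more than 15 mm from where it stood (distance of seed_dish from where it was at the start of the episode above 0.015 m).
It fails at once if a red-lidded tub, a vial or the eyepiece is tipped over (more than 40 degrees) (angle between any of red_tub_1, red_tub_2, vial_1, vial_2, eyepiece's own z axis and vertical above 0.7 rad).
It also fails if it takes over 128 s, if anything falls off the work surface, if the arm or the gripper's body presses on something with over 40 N, if the wrist force passes 120 N, or if a joint passes its speed limit or range.

### The arm

A 7-joint arm with a two-finger parallel gripper is mounted at the origin on the work surface. World frame = base frame: x ahead of the robot, y to its left, z up, the work surface at z = 0. Lengths are in m, angles in degrees, forces in N, time in s.
With the tool pointing down it reaches from about 0.425 to 0.95 m from the base axis. Payload 16.7 kg.
Tool frame: the origin (TCP) lies at the very end of the fingers, on their centre line; the grasp point (between the pads) lies 19 mm behind it (bot.grasp_offset is the distance from the TCP to the grasp point, in m); z points along the fingers, y is the line along which they close (so a half turn about z gives the same grasp; the last joint's range is limited). The gripper opens to 94 mm and grips with 3 to 60 N. Pads are 16 mm wide; open, the fingers measure 119 mm over their backs; the gripper's body (75 mm by 177 mm) begins 78 mm behind the grasp point.
Start: joints at [-79.612, 24.414, 4.234, 92.017, -1.954, 63.644, -3.845], TCP at [0.219, 0.638, 0.205] pointing down, gripper open.
Joint ranges: [-163.25, 163.25], [-28.42, 122.38], [-70.27, 78.77], [12.13, 141.07], [-58.53, 238.53], [9.26, 117.41], [-156.51, 156.51]. Speed limits (degrees/s): [108.29, 108.29, 136.94, 136.94, 172.46, 172.46, 172.46].

### API

Orientations are given as [roll, pitch, yaw] about the fixed x, y, z axes, in that order (R = Rz(yaw) Ry(pitch) Rx(roll)).
In Python, from rig import bot, capture gives the robot as it stands. The module is installed in compiled form; this text tells all that it offers.
- The arm moves only by the tool send_rows, never from a script. Its argument "steps" is a list of rows, each a list of 3 entries, a list of its own where there are three numbers: the turn, a rotation vector about the tool's x, y, z each as a share of pi/4 rad, from -1 to 1, then the shift along the tool's x, y, z each as a share of 0.5 m, from -1 to 1, then the closure, from -1 (fully open) to 1 (shut), so that 0 is half open. A call has 1 to 10 rows; each row shifts and turns the commanded pose from where the row before left it, along the tool's axes as they then stand; what a row does not reach is not made up. A row lasts 1/12 s, in which the tool goes at most 41.7 mm and 7.16 degrees, less where a joint would pass 70% of its speed; a pose out of reach is approached as far as the arm can. A call with a number of a shift or a turn outside -1 to 1 is refused whole. A call with a gripper value outside its range is refused whole. The fingers move at their own pace and stop on an object; the grip force is fixed at half the most. Time passes only in rows, so rows that do not move let the fingers close. It gives the time, the measured TCP pose, the force, the opening and the grip force at its end, in the units of the state.
- bot.get_state(): the state, without advancing time (a new reading comes with each control period).
- capture(name): name is "scene" or "side" or "wrist"; returns a dict with "color" (480x640x3 uint8, blue, green, red), "z_map" (480x640 float32, m along the optical axis (not along the pixel's ray), 0 where there is no reading), "camera_matrix" (3x3 intrinsics, pixels), "pose" (4x4, takes a point from camera to world coordinates); the wrist camera has in their place "hand_eye" (4x4, takes a point from camera to tool coordinates, whose origin is the TCP and whose axes are the flange's). Camera axes: x right, y up, looking along -z (the intrinsics and any distortion apply to the point x, -y, -z); pixel columns grow to the right and rows downward; lengths in m; the calibration is good to about 2 mm. A picture is of the moment at which its call begins: read the wrist's pose just before it.
- bot.job_done(): hands the job in; it is judged then, once.
The state is a dict: "t": time; "joints": joint angles; "joint_vel": joint speeds; "tau": joint torques, N m; "position": TCP position; "tcp_rot": TCP orientation; "wrist_force": force on the tool from outside, world axes, zero at the start; "torque": the same for the moment, N m; "gripper_width": opening from 0.0 (shut) to 1.0 (fully open); "grasp_force": force on a finger pad.
Only numpy, scipy, OpenCV 4.12 (cv2) and the standard library are available. Lean on these libraries where they do the work, as an engineer would, in place of code of your own. Each camera call takes 0.05 s, during which the arm holds its last target. There are 200 camera calls.

## Working session

There is one attempt and no reset: what is moved stays moved. The work goes in short steps, Python scripts to look and compute and a tool call to move; the robot and the scene stay as the last step left them, time stands still between calls to the robot, and variables do not carry over. Pictures are saved under pics/ and viewed, at most 14 in all, crops included, and the job is handed in when it is done.

Besides the shell and the picture viewer there is one more tool, called after ">>>" in YAML: its name, and indented under it one key for each argument. send_rows: Moves the arm, as the interface text tells. Shift numbers are shares of 0.5 m and turn numbers shares of pi/4 rad, none past 1 either way. Its arguments: {"type":"object","properties":{"steps":{"type":"array","items":{"type":"array"}}},"required":["steps"]}

```bash
mkdir -p pics
python3 - <<'E'
from rig import bot,capture
import cv2,numpy as np
s=bot.get_state();print({k:np.round(v,3).tolist() for k,v in s.items()})
for n in("scene","side"):
    c=capture(n);cv2.imwrite(f"pics/{n}0.png",c["color"]);np.savez(f"{n}0.npz",**c)
    print(n,c["camera_matrix"].tolist(),np.round(c["pose"],3).tolist(),[k for k in c],(c["z_map"]>0).mean())
E
```

```text
{'t': 0.0, 'joints': [-79.612, 24.454, 4.231, 92.053, -1.953, 63.644, -3.845], 'joint_vel': [-0.003, 0.026, -0.049, 0.04, -0.152, 0.027, -0.067], 'tau': [0.001, -93.579, 3.667, -45.42, -0.049, 0.02, 0.0], 'position': [0.219, 0.638, 0.205], 'tcp_rot': [-179.921, 0.007, 161.045], 'wrist_force': [-0.468, -0.48, 0.536], 'torque': [0.012, -0.024, 0.039], 'grasp_force': 0.0, 'gripper_width': 1.001}
scene [[537.8938171589003, 0.0, 319.2374339685023], [0.0, 537.8938171589003, 235.20907761947524], [0.0, 0.0, 1.0]] [[-0.615, -0.435, 0.658, 1.285], [0.789, -0.336, 0.515, 0.557], [-0.003, 0.836, 0.549, 0.62], [0.0, 0.0, 0.0, 1.0]] ['color', 'z_map', 'camera_matrix', 'pose'] 0.9910221354166666
side [[479.07557964669076, 0.0, 326.3812094932487], [0.0, 479.07557964669076, 243.65139733882813], [0.0, 0.0, 1.0]] [[-0.981, 0.133, -0.139, 0.427], [-0.192, -0.619, 0.761, 0.668], [0.015, 0.774, 0.633, 0.569], [0.0, 0.0, 0.0, 1.0]] ['color', 'z_map', 'camera_matrix', 'pose'] 0.9959147135416667
```

View pics/scene0.png

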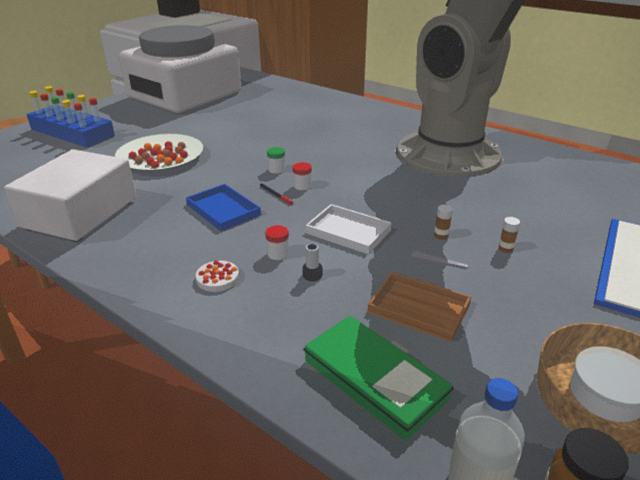

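View pics/side0.png

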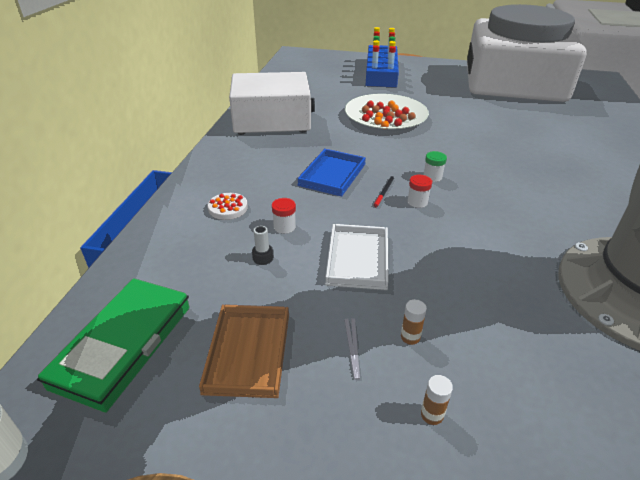

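The scene view shows red tubs at (277,242) and (302,176), the green tub at (276,159), the eyepiece at (312,262) and vials at (443,221) and (509,234). The trays are blue (223,206), white (348,228) and wooden (419,304), and the dish is at (217,275). The side view shows the same layout.

```bash
cat > m.py <<'E'
import cv2,numpy as np
def world(c):
    K=c["camera_matrix"];z=c["z_map"];v,u=np.mgrid[:480,:640]
    p=np.stack([(u-K[0,2])/K[0,0]*z,-(v-K[1,2])/K[1,1]*z,-z],-1)
    w=p@c["pose"][:3,:3].T+c["pose"][:3,3];w[z<=0]=9;return w
def top(w,u,v,h,win=30):
    """centre of top face: points near height h around pixel"""
    s=np.zeros(w.shape[:2],bool);s[max(v-win,0):v+win,max(u-win,0):u+win]=1
    m=(s&(abs(w[...,2]-h)<.006)).astype(np.uint8)
    n,l,st,ce=cv2.connectedComponentsWithStats(m)
    i=1+np.argmax([st[k,4]-8*np.hypot(ce[k,0]-u,ce[k,1]-v) for k in range(1,n)])
    p=w[l==i];(x,y),r=cv2.minEnclosingCircle(p[:,:2].astype(np.float32))
    return np.round([x,y,np.median(p[:,2]),2*r,len(p)],4)
def tray(w,u,v,win=75):
    s=np.zeros(w.shape[:2],bool);s[max(v-win,0):v+win,max(u-win,0):u+win]=1
    m=(s&(w[...,2]>.0145)&(w[...,2]<.026)).astype(np.uint8)
    n,l,st,ce=cv2.connectedComponentsWithStats(m,connectivity=8)
    k=max(range(1,n),key=lambda i:st[i,4] if np.hypot(ce[i,0]-u,ce[i,1]-v)<25 else 0)
    p=w[l==k];return np.round(np.r_[sum(map(list,(lambda r:(r[0],r[1],[r[2]]))(cv2.minAreaRect(p[:,:2].astype(np.float32)))),[]),np.median(p[:,2]),len(p)],4)
E
python3 - <<'E'
from m import *
P={"scene":dict(redA=(277,232,.055),redB=(302,169,.055),green=(276,153,.055),eye=(312,247,.066),vA=(445,207,.068),vB=(511,220,.068),dish=(217,268,.017)),
"side":dict(redA=(284,207,.055),redB=(420,183,.055),green=(436,158,.055),eye=(261,231,.066),vA=(415,304,.068),vB=(438,384,.068),dish=(227,204,.017))}
T={"scene":dict(blue=(223,204),white=(348,227),wood=(419,302)),"side":dict(blue=(332,171),white=(358,256),wood=(248,350))}
for n in P:
    w=world(np.load(n+"0.npz"))
    for k,a in P[n].items():print(n,k,top(w,*a))
    for k,a in T[n].items():print(n,k,tray(w,*a))
    print("bench z",w[330,300 if n=="side" else 250])
E
```

```text
scene redA [ 6.44e-01 -4.56e-02  5.42e-02  5.02e-02  2.74e+02]
scene redB [ 3.931e-01 -1.898e-01  5.370e-02  5.140e-02  1.520e+02]
scene green [ 3.667e-01 -2.999e-01  5.350e-02  4.960e-02  1.340e+02]
scene eye [6.591e-01 5.140e-02 6.520e-02 2.670e-02 1.080e+02]
scene vA [3.891e-01 1.799e-01 6.700e-02 3.350e-02 1.160e+02]
scene vB [3.523e-01 3.046e-01 6.710e-02 3.220e-02 1.270e+02]
scene dish [ 7.749e-01 -8.330e-02  1.530e-02  8.270e-02  8.990e+02]
scene blue [ 5.89500e-01 -2.61700e-01  1.54400e-01  1.08700e-01  7.75966e+01
  1.77000e-02  4.21000e+02]
scene white [4.9100e-01 1.4800e-02 1.1090e-01 1.5190e-01 5.4746e+00 1.7900e-02
 5.5100e+02]
scene wood [6.1900e-01 2.5510e-01 1.0960e-01 1.5050e-01 9.2779e+00 1.8500e-02
 8.8400e+02]
bench z [ 8.36166383e-01  6.02791996e-02 -7.55134641e-04]
side redA [ 6.429e-01 -4.810e-02  5.430e-02  4.930e-02  3.080e+02]
side redB [ 3.883e-01 -1.921e-01  5.410e-02  5.100e-02  2.390e+02]
side green [ 3.639e-01 -3.019e-01  5.420e-02  4.880e-02  2.040e+02]
side eye [6.559e-01 4.940e-02 6.550e-02 2.400e-02 1.190e+02]
side vA [3.848e-01 1.777e-01 6.730e-02 3.100e-02 2.900e+02]
side vB [3.488e-01 3.033e-01 6.750e-02 3.020e-02 4.490e+02]
side dish [ 7.728e-01 -8.500e-02  1.500e-02  8.420e-02  7.070e+02]
side blue [ 5.8700e-01 -2.6310e-01  1.5530e-01  1.0590e-01  7.8109e+01  1.7800e-02
  4.1900e+02]
side white [4.8850e-01 1.4000e-02 1.0480e-01 1.5490e-01 6.2489e+00 1.8500e-02
 7.0100e+02]
side wood [6.1590e-01 2.5330e-01 1.0530e-01 1.5270e-01 9.1447e+00 1.8800e-02
 1.2660e+03]
bench z [ 0.55128578  0.19725115 -0.00131587]
```

Both views agree to about 3 mm and the heights and sizes match. The plan is tool yaw 90 (tool x = +y, tool y = +x) with grasps high enough to clear the tray walls. First I turn the tool.

>>> send_rows:
  steps:
    - [[0, 0, 0.158], [0, 0, 0], -1]
    - [[0, 0, 0.158], [0, 0, 0], -1]
    - [[0, 0, 0.158], [0, 0, 0], -1]
    - [[0, 0, 0.158], [0, 0, 0], -1]
    - [[0, 0, 0.158], [0, 0, 0], -1]
    - [[0, 0, 0.158], [0, 0, 0], -1]
    - [[0, 0, 0.158], [0, 0, 0], -1]
    - [[0, 0, 0.158], [0, 0, 0], -1]
    - [[0, 0, 0.158], [0, 0, 0], -1]
    - [[0, 0, 0.158], [0, 0, 0], -1]

```text
t: 0.93
position: [0.2192, 0.6381, 0.2051]
tcp_rot: [-180.0, 0.0, 89.6]
wrist_force: [0.4, 0.4, 0.1]
gripper_width: 1.003
grasp_force: 0.0
```

>>> send_rows:
  steps:
    - [[0, 0, 0], [-0.066, 0.026, 0], -1]
    - [[0, 0, 0], [-0.066, 0.026, 0], -1]
    - [[0, 0, 0], [-0.066, 0.026, 0], -1]
    - [[0, 0, 0], [-0.066, 0.026, 0], -1]
    - [[0, 0, 0], [-0.066, 0.026, 0], -1]
    - [[0, 0, 0], [-0.066, 0.026, 0], -1]
    - [[0, 0, 0], [-0.066, 0.026, 0], -1]
    - [[0, 0, 0], [-0.066, 0.026, 0], -1]
    - [[0, 0, 0], [-0.066, 0.026, 0], -1]
    - [[0, 0, 0], [-0.066, 0.026, 0], -1]

```text
t: 1.77
position: [0.3491, 0.3064, 0.2053]
tcp_rot: [-180.0, 0.0, 90.0]
wrist_force: [1.8, -0.2, 0.3]
gripper_width: 0.997
grasp_force: 0.0
```

>>> send_rows:
  steps:
    - [[0, 0, 0], [0, 0, 0], -1]
    - [[0, 0, 0], [0, 0, 0], -1]
    - [[0, 0, 0], [0, 0, 0], -1]

```text
t: 2.02
position: [0.3488, 0.3087, 0.2056]
tcp_rot: [-180.0, -0.0, 89.9]
wrist_force: [0.6, 0.4, -0.4]
gripper_width: 1.0
grasp_force: 0.0
```

>>> send_rows:
  steps:
    - [[0, 0, 0], [-0.009, 0.003, 0], -1]
    - [[0, 0, 0], [0, 0, 0.0445], -1]
    - [[0, 0, 0], [0, 0, 0.0445], -1]
    - [[0, 0, 0], [0, 0, 0.0445], -1]
    - [[0, 0, 0], [0, 0, 0.0445], -1]
    - [[0, 0, 0], [0, 0, 0.0445], -1]
    - [[0, 0, 0], [0, 0, 0.0445], -1]
    - [[0, 0, 0], [0, 0, 0.0445], -1]
    - [[0, 0, 0], [0, 0, 0.0445], -1]
    - [[0, 0, 0], [0, 0, 0], -1]

```text
t: 2.85
position: [0.3486, 0.3027, 0.0242]
tcp_rot: [-179.8, 0.3, 90.0]
wrist_force: [-0.2, -1.1, -0.3]
gripper_width: 1.001
grasp_force: 0.0
```

>>> send_rows:
  steps:
    - [[0, 0, 0], [0, 0, 0], 1]
    - [[0, 0, 0], [0, 0, 0], 1]
    - [[0, 0, 0], [0, 0, 0], 1]
    - [[0, 0, 0], [0, 0, 0], 1]
    - [[0, 0, 0], [0, 0, 0], 1]
    - [[0, 0, 0], [0, 0, 0], 1]
    - [[0, 0, 0], [0, 0, 0], 1]
    - [[0, 0, 0], [0, 0, 0], 1]
    - [[0, 0, 0], [0, 0, 0], 1]
    - [[0, 0, 0], [0, 0, 0], 1]

```text
t: 3.68
position: [0.3504, 0.3037, 0.0275]
tcp_rot: [-180.0, 0.0, 89.9]
wrist_force: [-0.3, 0.6, 0.2]
gripper_width: 0.329
grasp_force: 0.0
```

>>> send_rows:
  steps:
    - [[0, 0, 0], [0, 0, 0], 1]
    - [[0, 0, 0], [0, 0, 0], 1]
    - [[0, 0, 0], [0, 0, 0], 1]
    - [[0, 0, 0], [0, 0, 0], 1]

```text
t: 4.02
position: [0.3504, 0.3037, 0.0275]
tcp_rot: [-180.0, 0.0, 89.9]
wrist_force: [-0.5, 0.0, 1.3]
gripper_width: 0.314
grasp_force: 30.0
```

>>> send_rows:
  steps:
    - [[0, 0, 0], [0, 0, -0.02], 1]
    - [[0, 0, 0], [0, 0, -0.04], 1]
    - [[0, 0, 0], [0, 0, -0.05], 1]
    - [[0, 0, 0], [0, 0, -0.05], 1]
    - [[0, 0, 0], [0, 0, -0.04], 1]
    - [[0, 0, 0], [0, 0, -0.01], 1]

```text
t: 4.52
position: [0.3514, 0.3046, 0.1358]
tcp_rot: [179.9, -0.2, 89.9]
wrist_force: [0.4, -0.5, -0.4]
gripper_width: 0.312
grasp_force: 30.0
```

>>> send_rows:
  steps:
    - [[0, 0, 0], [-0.031, 0.017, 0], 1]
    - [[0, 0, 0], [-0.051, 0.027, 0], 1]
    - [[0, 0, 0], [-0.061, 0.032, 0], 1]
    - [[0, 0, 0], [-0.061, 0.032, 0], 1]
    - [[0, 0, 0], [-0.061, 0.032, 0], 1]
    - [[0, 0, 0], [-0.061, 0.032, 0], 1]
    - [[0, 0, 0], [-0.061, 0.032, 0], 1]
    - [[0, 0, 0], [-0.061, 0.032, 0], 1]
    - [[0, 0, 0], [-0.041, 0.024, 0], 1]
    - [[0, 0, 0], [-0.02, 0.012, 0], 1]

```text
t: 5.35
position: [0.4871, 0.0458, 0.1326]
tcp_rot: [180.0, 0.0, 89.8]
wrist_force: [-1.3, 0.1, 0.0]
gripper_width: 0.314
grasp_force: 30.0
```

>>> send_rows:
  steps:
    - [[0, 0, 0], [0, 0, 0], 1]
    - [[0, 0, 0], [0, 0, 0], 1]
    - [[0, 0, 0], [0, 0, 0], 1]

```text
t: 5.6
position: [0.4856, 0.0498, 0.1323]
tcp_rot: [-180.0, -0.0, 90.0]
wrist_force: [-0.1, 0.1, 0.2]
gripper_width: 0.312
grasp_force: 30.0
```

>>> send_rows:
  steps:
    - [[0, 0, 0], [0, 0, 0.03], 1]
    - [[0, 0, 0], [0, 0, 0.04], 1]
    - [[0, 0, 0], [0, 0, 0.04], 1]
    - [[0, 0, 0], [0, 0, 0.03], 1]
    - [[0, 0, 0], [0, 0, 0.025], 1]
    - [[0, 0, 0], [0, 0, 0.02], 1]
    - [[0, 0, 0], [0, 0, 0.01], 1]
    - [[0, 0, 0], [0, 0, 0.003], 1]
    - [[0, 0, 0], [0, 0, 0], 1]
    - [[0, 0, 0], [0, 0, 0], 1]

```text
t: 6.43
position: [0.4864, 0.0493, 0.034]
tcp_rot: [180.0, -0.0, 90.0]
wrist_force: [-0.6, -0.2, -0.3]
gripper_width: 0.317
grasp_force: 30.0
```

>>> send_rows:
  steps:
    - [[0, 0, 0], [0, 0, 0], -0.1]
    - [[0, 0, 0], [0, 0, 0], -0.2]
    - [[0, 0, 0], [0, 0, 0], -0.3]
    - [[0, 0, 0], [0, 0, 0], -0.3]
    - [[0, 0, 0], [0, 0, 0], -0.3]
    - [[0, 0, 0], [0, 0, 0], -0.3]
    - [[0, 0, 0], [0, 0, 0], -0.3]
    - [[0, 0, 0], [0, 0, 0], -0.3]

```text
t: 7.1
position: [0.4862, 0.0491, 0.0335]
tcp_rot: [-180.0, 0.0, 89.9]
wrist_force: [-0.2, -0.2, -0.2]
gripper_width: 0.652
grasp_force: 0.0
```

>>> send_rows:
  steps:
    - [[0, 0, 0], [0, 0, -0.02], -1]
    - [[0, 0, 0], [0, 0, -0.04], -1]
    - [[0, 0, 0], [0, 0, -0.06], -1]
    - [[0, 0, 0], [0, 0, -0.06], -1]
    - [[0, 0, 0], [0, 0, -0.02], -1]

```text
t: 7.52
position: [0.4876, 0.0488, 0.1373]
tcp_rot: [179.8, -0.1, 89.9]
wrist_force: [1.1, -1.0, 0.1]
gripper_width: 0.971
grasp_force: 0.0
```

>>> send_rows:
  steps:
    - [[0, 0, 0], [0.0325, -0.025, 0], -1]
    - [[0, 0, 0], [0.0325, -0.025, 0], -1]
    - [[0, 0, 0], [0.0325, -0.025, 0], -1]
    - [[0, 0, 0], [0.0325, -0.025, 0], -1]
    - [[0, 0, 0], [0.0325, -0.025, 0], -1]
    - [[0, 0, 0], [0.0325, -0.025, 0], -1]
    - [[0, 0, 0], [0.0325, -0.025, 0], -1]
    - [[0, 0, 0], [0.0325, -0.025, 0], -1]
    - [[0, 0, 0], [0, 0, 0], -1]
    - [[0, 0, 0], [0, 0, 0], -1]

```text
t: 8.35
position: [0.386, 0.1797, 0.1338]
tcp_rot: [180.0, -0.0, 90.1]
wrist_force: [0.3, 0.1, 0.4]
gripper_width: 1.0
grasp_force: 0.0
```

Run:
```python
from rig import bot,capture
import cv2,numpy as np
from m import *
print(np.round(bot.get_state()["joints"],1))
c=capture("scene");cv2.imwrite("pics/s1.png",c["color"][120:400,150:600]);w=world(c)
# project expected vial top
p=np.array([.4864,.0493,.073,1]);q=np.linalg.inv(c["pose"])@p;K=c["camera_matrix"]
u=int(K[0,2]+K[0,0]*q[0]/-q[2]);v=int(K[1,2]+K[1,1]*q[1]/q[2]);print(u,v,top(w,u,v,.073,15))
c=capture("side");w=world(c);print(top(w,415,304,.068))
```

```text
[-65.2   6.1  34.1 128.3  -4.7  46.7 -28. ]
364 205 [4.874e-01 5.140e-02 7.180e-02 3.330e-02 1.120e+02]
[3.847e-01 1.780e-01 6.740e-02 3.100e-02 2.920e+02]
```

View pics/s1.png

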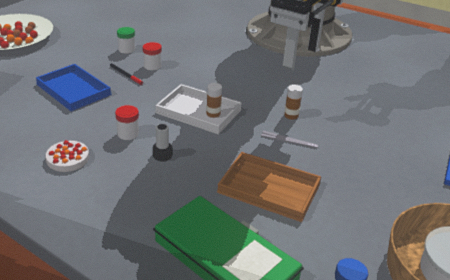

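The crop shows the first vial upright in the white tray at (214,100). The second vial is still at (293,100), below the open gripper. Now I descend and grip it.

>>> send_rows:
  steps:
    - [[0, 0, 0], [-0.002, 0.002, 0.04], -1]
    - [[0, 0, 0], [0, 0, 0.04], -1]
    - [[0, 0, 0], [0, 0, 0.04], -1]
    - [[0, 0, 0], [0, 0, 0.04], -1]
    - [[0, 0, 0], [0, 0, 0.03], -1]
    - [[0, 0, 0], [0, 0, 0.0225], -1]
    - [[0, 0, 0], [0, 0, 0], -1]
    - [[0, 0, 0], [0, 0, 0], -1]

```text
t: 9.12
position: [0.3876, 0.1771, 0.0271]
tcp_rot: [-180.0, 0.1, 89.8]
wrist_force: [0.3, 0.4, 0.5]
gripper_width: 1.007
grasp_force: 0.0
```

>>> send_rows:
  steps:
    - [[0, 0, 0], [0, 0, 0], 1]
    - [[0, 0, 0], [0, 0, 0], 1]
    - [[0, 0, 0], [0, 0, 0], 1]
    - [[0, 0, 0], [0, 0, 0], 1]
    - [[0, 0, 0], [0, 0, 0], 1]
    - [[0, 0, 0], [0, 0, 0], 1]
    - [[0, 0, 0], [0, 0, 0], 1]
    - [[0, 0, 0], [0, 0, 0], 1]
    - [[0, 0, 0], [0, 0, 0], 1]
    - [[0, 0, 0], [0, 0, 0], 1]

```text
t: 9.95
position: [0.3872, 0.1782, 0.0272]
tcp_rot: [-180.0, 0.0, 89.9]
wrist_force: [-0.2, 0.3, 0.3]
gripper_width: 0.329
grasp_force: 0.1
```

>>> send_rows:
  steps:
    - [[0, 0, 0], [0, 0, 0], 1]
    - [[0, 0, 0], [0, 0, 0], 1]
    - [[0, 0, 0], [0, 0, 0], 1]
    - [[0, 0, 0], [0, 0, 0], 1]

```text
t: 10.28
position: [0.3872, 0.1782, 0.0272]
tcp_rot: [-180.0, 0.0, 89.9]
wrist_force: [-0.4, 0.2, -0.1]
gripper_width: 0.319
grasp_force: 30.0
```

>>> send_rows:
  steps:
    - [[0, 0, 0], [0, 0, -0.02], 1]
    - [[0, 0, 0], [0, 0, -0.04], 1]
    - [[0, 0, 0], [0, 0, -0.05], 1]
    - [[0, 0, 0], [0, 0, -0.05], 1]
    - [[0, 0, 0], [0, 0, -0.04], 1]
    - [[0, 0, 0], [0, 0, -0.01], 1]

```text
t: 10.78
position: [0.3885, 0.1787, 0.1354]
tcp_rot: [179.8, -0.2, 89.9]
wrist_force: [0.6, 0.1, -0.4]
gripper_width: 0.313
grasp_force: 30.0
```

>>> send_rows:
  steps:
    - [[0, 0, 0], [-0.02, 0.011, 0], 1]
    - [[0, 0, 0], [-0.045, 0.024, 0], 1]
    - [[0, 0, 0], [-0.06, 0.032, 0], 1]
    - [[0, 0, 0], [-0.06, 0.032, 0], 1]
    - [[0, 0, 0], [-0.06, 0.032, 0], 1]
    - [[0, 0, 0], [-0.06, 0.032, 0], 1]
    - [[0, 0, 0], [-0.05, 0.027, 0], 1]
    - [[0, 0, 0], [-0.03, 0.017, 0], 1]
    - [[0, 0, 0], [-0.012, 0.006, 0], 1]
    - [[0, 0, 0], [0, 0, 0], 1]

```text
t: 11.62
position: [0.4936, -0.0218, 0.1321]
tcp_rot: [-180.0, 0.0, 89.8]
wrist_force: [-0.4, -0.0, -0.7]
gripper_width: 0.313
grasp_force: 30.0
```

>>> send_rows:
  steps:
    - [[0, 0, 0], [0, 0, 0.03], 1]
    - [[0, 0, 0], [0, 0, 0.04], 1]
    - [[0, 0, 0], [0, 0, 0.04], 1]
    - [[0, 0, 0], [0, 0, 0.03], 1]
    - [[0, 0, 0], [0, 0, 0.025], 1]
    - [[0, 0, 0], [0, 0, 0.02], 1]
    - [[0, 0, 0], [0, 0, 0.01], 1]
    - [[0, 0, 0], [0, 0, 0.003], 1]
    - [[0, 0, 0], [0, 0, 0], 1]
    - [[0, 0, 0], [0, 0, 0], 1]

```text
t: 12.45
position: [0.4938, -0.0202, 0.0338]
tcp_rot: [180.0, -0.0, 90.0]
wrist_force: [-0.7, 0.1, -0.9]
gripper_width: 0.314
grasp_force: 30.0
```

>>> send_rows:
  steps:
    - [[0, 0, 0], [0, 0, 0.002], 1]
    - [[0, 0, 0], [0, 0, 0], 1]
    - [[0, 0, 0], [0, 0, 0], -0.1]
    - [[0, 0, 0], [0, 0, 0], -0.2]
    - [[0, 0, 0], [0, 0, 0], -0.3]
    - [[0, 0, 0], [0, 0, 0], -0.3]
    - [[0, 0, 0], [0, 0, 0], -0.3]
    - [[0, 0, 0], [0, 0, 0], -0.3]
    - [[0, 0, 0], [0, 0, 0], -0.3]
    - [[0, 0, 0], [0, 0, 0], -0.3]

```text
t: 13.28
position: [0.4936, -0.0204, 0.0322]
tcp_rot: [-180.0, 0.0, 89.9]
wrist_force: [1.0, 0.0, 0.2]
gripper_width: 0.65
grasp_force: 0.0
```

>>> send_rows:
  steps:
    - [[0, 0, 0], [0, 0, -0.02], -0.4]
    - [[0, 0, 0], [0, 0, -0.04], -1]
    - [[0, 0, 0], [0, 0, -0.06], -1]
    - [[0, 0, 0], [0, 0, -0.06], -1]
    - [[0, 0, 0], [0, 0, -0.02], -1]

```text
t: 13.7
position: [0.4949, -0.0209, 0.136]
tcp_rot: [179.8, -0.0, 89.9]
wrist_force: [1.0, 0.8, 0.2]
gripper_width: 0.945
grasp_force: 0.0
```

>>> send_rows:
  steps:
    - [[0, 0, 0], [0.014, 0.033, 0], -1]
    - [[0, 0, 0], [0.019, 0.042, 0], -1]
    - [[0, 0, 0], [0.019, 0.042, 0], -1]
    - [[0, 0, 0], [0.019, 0.042, 0], -1]
    - [[0, 0, 0], [0.019, 0.042, 0], -1]
    - [[0, 0, 0], [0.019, 0.042, 0], -1]
    - [[0, 0, 0], [0.019, 0.042, 0], -1]
    - [[0, 0, 0], [0.013, 0.042, 0], -1]
    - [[0, 0, 0], [0, 0, 0], -1]
    - [[0, 0, 0], [0, 0, 0], -1]

```text
t: 14.53
position: [0.6575, 0.05, 0.1321]
tcp_rot: [-180.0, 0.1, 90.0]
wrist_force: [-0.6, 0.0, 0.4]
gripper_width: 0.997
grasp_force: 0.0
```

>>> send_rows:
  steps:
    - [[0, 0, 0], [0, 0, 0.03], -1]
    - [[0, 0, 0], [0, 0, 0.04], -1]
    - [[0, 0, 0], [0, 0, 0.04], -1]
    - [[0, 0, 0], [0, 0, 0.04], -1]
    - [[0, 0, 0], [0, 0, 0.03], -1]
    - [[0, 0, 0], [0, 0, 0.02], -1]
    - [[0, 0, 0], [0, 0, 0.01], -1]
    - [[0, 0, 0], [0, 0, 0], -1]
    - [[0, 0, 0], [0, 0, 0], -1]

```text
t: 15.28
position: [0.6574, 0.0497, 0.0279]
tcp_rot: [180.0, 0.0, 89.9]
wrist_force: [-0.3, -0.3, -1.6]
gripper_width: 1.001
grasp_force: 0.0
```

>>> send_rows:
  steps:
    - [[0, 0, 0], [0, 0, 0], 1]
    - [[0, 0, 0], [0, 0, 0], 1]
    - [[0, 0, 0], [0, 0, 0], 1]
    - [[0, 0, 0], [0, 0, 0], 1]
    - [[0, 0, 0], [0, 0, 0], 1]
    - [[0, 0, 0], [0, 0, 0], 1]
    - [[0, 0, 0], [0, 0, 0], 1]
    - [[0, 0, 0], [0, 0, 0], 1]
    - [[0, 0, 0], [0, 0, 0], 1]
    - [[0, 0, 0], [0, 0, 0], 1]

```text
t: 16.12
position: [0.6572, 0.0499, 0.0272]
tcp_rot: [-180.0, 0.0, 89.9]
wrist_force: [0.7, -0.6, -0.9]
gripper_width: 0.326
grasp_force: 0.0
```

>>> send_rows:
  steps:
    - [[0, 0, 0], [0, 0, 0], 1]
    - [[0, 0, 0], [0, 0, 0], 1]
    - [[0, 0, 0], [0, 0, 0], 1]
    - [[0, 0, 0], [0, 0, 0], 1]
    - [[0, 0, 0], [0, 0, 0], 1]
    - [[0, 0, 0], [0, 0, 0], 1]

```text
t: 16.62
position: [0.6571, 0.0499, 0.0272]
tcp_rot: [-180.0, 0.0, 89.9]
wrist_force: [0.7, -0.1, -0.7]
gripper_width: 0.253
grasp_force: 30.0
```

>>> send_rows:
  steps:
    - [[0, 0, 0], [0, 0, -0.02], 1]
    - [[0, 0, 0], [0, 0, -0.04], 1]
    - [[0, 0, 0], [0, 0, -0.05], 1]
    - [[0, 0, 0], [0, 0, -0.05], 1]
    - [[0, 0, 0], [0, 0, -0.04], 1]
    - [[0, 0, 0], [0, 0, -0.01], 1]

```text
t: 17.12
position: [0.6587, 0.0497, 0.1363]
tcp_rot: [179.8, -0.1, 89.9]
wrist_force: [0.9, 0.0, -1.2]
gripper_width: 0.253
grasp_force: 30.0
```

>>> send_rows:
  steps:
    - [[0, 0, 0], [0.02, -0.005, 0], 1]
    - [[0, 0, 0], [0.045, -0.009, 0], 1]
    - [[0, 0, 0], [0.06, -0.012, 0], 1]
    - [[0, 0, 0], [0.06, -0.012, 0], 1]
    - [[0, 0, 0], [0.06, -0.012, 0], 1]
    - [[0, 0, 0], [0.06, -0.012, 0], 1]
    - [[0, 0, 0], [0.05, -0.01, 0], 1]
    - [[0, 0, 0], [0.035, -0.006, 0], 1]
    - [[0, 0, 0], [0.018, -0.002, 0], 1]
    - [[0, 0, 0], [0, 0, 0], 1]

```text
t: 17.95
position: [0.616, 0.2568, 0.131]
tcp_rot: [-179.9, 0.0, 90.1]
wrist_force: [-0.3, -0.4, -1.0]
gripper_width: 0.251
grasp_force: 30.0
```

>>> send_rows:
  steps:
    - [[0, 0, 0], [0, 0, 0.03], 1]
    - [[0, 0, 0], [0, 0, 0.04], 1]
    - [[0, 0, 0], [0, 0, 0.04], 1]
    - [[0, 0, 0], [0, 0, 0.03], 1]
    - [[0, 0, 0], [0, 0, 0.025], 1]
    - [[0, 0, 0], [0, 0, 0.02], 1]
    - [[0, 0, 0], [0, 0, 0.01], 1]
    - [[0, 0, 0], [0, 0, 0.004], 1]
    - [[0, 0, 0], [0, 0, 0], 1]
    - [[0, 0, 0], [0, 0, 0], 1]

```text
t: 18.78
position: [0.6178, 0.254, 0.0333]
tcp_rot: [180.0, -0.0, 89.9]
wrist_force: [-0.5, -0.2, -0.4]
gripper_width: 0.249
grasp_force: 30.0
```

>>> send_rows:
  steps:
    - [[0, 0, 0], [0, 0, 0], 1]
    - [[0, 0, 0], [0, 0, 0], 1]
    - [[0, 0, 0], [0, 0, 0], 0.2]
    - [[0, 0, 0], [0, 0, 0], 0]
    - [[0, 0, 0], [0, 0, 0], -0.2]
    - [[0, 0, 0], [0, 0, 0], -0.3]
    - [[0, 0, 0], [0, 0, 0], -0.3]
    - [[0, 0, 0], [0, 0, 0], -0.3]
    - [[0, 0, 0], [0, 0, 0], -0.3]
    - [[0, 0, 0], [0, 0, 0], -0.3]

```text
t: 19.62
position: [0.6174, 0.254, 0.0327]
tcp_rot: [-180.0, 0.0, 89.9]
wrist_force: [-0.2, -0.3, 0.4]
gripper_width: 0.648
grasp_force: 0.0
```

>>> send_rows:
  steps:
    - [[0, 0, 0], [0, 0, -0.02], -0.4]
    - [[0, 0, 0], [0, 0, -0.04], -1]
    - [[0, 0, 0], [0, 0, -0.06], -1]
    - [[0, 0, 0], [0, 0, -0.06], -1]
    - [[0, 0, 0], [0, 0, -0.02], -1]

```text
t: 20.03
position: [0.6192, 0.2541, 0.1376]
tcp_rot: [179.8, -0.1, 89.9]
wrist_force: [0.4, -0.3, -0.0]
gripper_width: 0.945
grasp_force: 0.0
```

>>> send_rows:
  steps:
    - [[0, 0, 0], [-0.042, 0.004, 0], -1]
    - [[0, 0, 0], [-0.07, 0.006, 0], -1]
    - [[0, 0, 0], [-0.07, 0.006, 0], -1]
    - [[0, 0, 0], [-0.07, 0.006, 0], -1]
    - [[0, 0, 0], [-0.07, 0.006, 0], -1]
    - [[0, 0, 0], [-0.07, 0.006, 0], -1]
    - [[0, 0, 0], [-0.07, 0.006, 0], -1]
    - [[0, 0, 0], [-0.07, 0.006, 0], -1]
    - [[0, 0, 0], [-0.07, 0.006, 0], -1]
    - [[0, 0, 0], [0, 0, 0], -1]

```text
t: 20.87
position: [0.6427, -0.0556, 0.1339]
tcp_rot: [179.9, 0.2, 89.5]
wrist_force: [-0.9, -0.4, -1.6]
gripper_width: 1.0
grasp_force: 0.0
```

>>> send_rows:
  steps:
    - [[0, 0, 0], [0, 0, 0], -1]
    - [[0, 0, 0], [0, 0, 0.03], -1]
    - [[0, 0, 0], [0, 0, 0.04], -1]
    - [[0, 0, 0], [0, 0, 0.04], -1]
    - [[0, 0, 0], [0, 0, 0.04], -1]
    - [[0, 0, 0], [0, 0, 0.03], -1]
    - [[0, 0, 0], [0, 0, 0.02], -1]
    - [[0, 0, 0], [0, 0, 0.007], -1]
    - [[0, 0, 0], [0, 0, 0], -1]
    - [[0, 0, 0], [0, 0, 0], -1]

```text
t: 21.7
position: [0.6435, -0.047, 0.0299]
tcp_rot: [180.0, 0.0, 90.0]
wrist_force: [-0.2, -0.1, -0.7]
gripper_width: 0.999
grasp_force: 0.0
```

>>> send_rows:
  steps:
    - [[0, 0, 0], [0, 0, 0], 1]
    - [[0, 0, 0], [0, 0, 0], 1]
    - [[0, 0, 0], [0, 0, 0], 1]
    - [[0, 0, 0], [0, 0, 0], 1]
    - [[0, 0, 0], [0, 0, 0], 1]
    - [[0, 0, 0], [0, 0, 0], 1]
    - [[0, 0, 0], [0, 0, 0], 1]
    - [[0, 0, 0], [0, 0, 0], 1]
    - [[0, 0, 0], [0, 0, 0], 1]
    - [[0, 0, 0], [0, 0, 0], 1]

```text
t: 22.53
position: [0.6431, -0.0471, 0.0293]
tcp_rot: [180.0, 0.0, 89.9]
wrist_force: [-0.4, -0.3, -0.0]
gripper_width: 0.48
grasp_force: 30.0
```

>>> send_rows:
  steps:
    - [[0, 0, 0], [0, 0, 0], 1]
    - [[0, 0, 0], [0, 0, 0], 1]
    - [[0, 0, 0], [0, 0, 0], 1]

```text
t: 22.78
position: [0.6431, -0.0471, 0.0292]
tcp_rot: [-180.0, 0.0, 89.9]
wrist_force: [-0.2, 0.1, 1.0]
gripper_width: 0.48
grasp_force: 30.0
```

>>> send_rows:
  steps:
    - [[0, 0, 0], [0, 0, -0.02], 1]
    - [[0, 0, 0], [0, 0, -0.04], 1]
    - [[0, 0, 0], [0, 0, -0.05], 1]
    - [[0, 0, 0], [0, 0, -0.05], 1]
    - [[0, 0, 0], [0, 0, -0.04], 1]
    - [[0, 0, 0], [0, 0, -0.01], 1]

```text
t: 23.28
position: [0.6445, -0.0475, 0.1382]
tcp_rot: [179.8, -0.0, 89.9]
wrist_force: [-0.2, -0.9, 0.1]
gripper_width: 0.483
grasp_force: 30.0
```

>>> send_rows:
  steps:
    - [[0, 0, 0], [-0.02, -0.005, 0], 1]
    - [[0, 0, 0], [-0.04, -0.01, 0], 1]
    - [[0, 0, 0], [-0.055, -0.014, 0], 1]
    - [[0, 0, 0], [-0.055, -0.014, 0], 1]
    - [[0, 0, 0], [-0.055, -0.014, 0], 1]
    - [[0, 0, 0], [-0.055, -0.014, 0], 1]
    - [[0, 0, 0], [-0.04, -0.012, 0], 1]
    - [[0, 0, 0], [-0.03, -0.008, 0], 1]
    - [[0, 0, 0], [-0.012, -0.004, 0], 1]
    - [[0, 0, 0], [0, 0, 0], 1]

```text
t: 24.12
position: [0.594, -0.2299, 0.1335]
tcp_rot: [-179.9, 0.0, 89.8]
wrist_force: [-0.6, -0.2, -0.2]
gripper_width: 0.482
grasp_force: 30.0
```

>>> send_rows:
  steps:
    - [[0, 0, 0], [0, 0, 0.03], 1]
    - [[0, 0, 0], [0, 0, 0.04], 1]
    - [[0, 0, 0], [0, 0, 0.04], 1]
    - [[0, 0, 0], [0, 0, 0.03], 1]
    - [[0, 0, 0], [0, 0, 0.025], 1]
    - [[0, 0, 0], [0, 0, 0.02], 1]
    - [[0, 0, 0], [0, 0, 0.01], 1]
    - [[0, 0, 0], [0, 0, 0.004], 1]
    - [[0, 0, 0], [0, 0, 0], 1]
    - [[0, 0, 0], [0, 0, 0], 1]

```text
t: 24.95
position: [0.5958, -0.2281, 0.0353]
tcp_rot: [180.0, 0.0, 89.9]
wrist_force: [-0.5, -0.9, -0.2]
gripper_width: 0.48
grasp_force: 30.0
```

>>> send_rows:
  steps:
    - [[0, 0, 0], [0, 0, 0], 1]
    - [[0, 0, 0], [0, 0, 0], 1]
    - [[0, 0, 0], [0, 0, 0], -0.2]
    - [[0, 0, 0], [0, 0, 0], -0.3]
    - [[0, 0, 0], [0, 0, 0], -0.5]
    - [[0, 0, 0], [0, 0, 0], -0.7]
    - [[0, 0, 0], [0, 0, 0], -0.7]
    - [[0, 0, 0], [0, 0, 0], -0.7]
    - [[0, 0, 0], [0, 0, 0], -0.7]
    - [[0, 0, 0], [0, 0, 0], -0.7]

```text
t: 25.78
position: [0.5954, -0.228, 0.0347]
tcp_rot: [-180.0, 0.0, 89.9]
wrist_force: [0.3, 1.0, -1.2]
gripper_width: 0.848
grasp_force: 0.0
```

>>> send_rows:
  steps:
    - [[0, 0, 0], [0, 0, -0.02], -0.7]
    - [[0, 0, 0], [0, 0, -0.04], -1]
    - [[0, 0, 0], [0, 0, -0.06], -1]
    - [[0, 0, 0], [0, 0, -0.06], -1]
    - [[0, 0, 0], [0, 0, -0.02], -1]

```text
t: 26.2
position: [0.5967, -0.2291, 0.1394]
tcp_rot: [179.8, 0.1, 89.9]
wrist_force: [0.3, 0.5, -0.3]
gripper_width: 1.001
grasp_force: 0.0
```

>>> send_rows:
  steps:
    - [[0, 0, 0], [0.007, -0.032, 0], -1]
    - [[0, 0, 0], [0.01, -0.054, 0], -1]
    - [[0, 0, 0], [0.01, -0.054, 0], -1]
    - [[0, 0, 0], [0.01, -0.054, 0], -1]
    - [[0, 0, 0], [0.01, -0.054, 0], -1]
    - [[0, 0, 0], [0.01, -0.054, 0], -1]
    - [[0, 0, 0], [0.01, -0.054, 0], -1]
    - [[0, 0, 0], [0.007, -0.054, 0], -1]
    - [[0, 0, 0], [0, 0, 0], -1]
    - [[0, 0, 0], [0, 0, 0], -1]

```text
t: 27.03
position: [0.3899, -0.1903, 0.1353]
tcp_rot: [179.9, -0.1, 89.9]
wrist_force: [1.1, -0.0, 0.5]
gripper_width: 0.999
grasp_force: 0.0
```

Run:
```python
from rig import bot,capture
import cv2,numpy as np
from m import *
s=bot.get_state();print(np.round(s["joints"],1),s["position"])
c=capture("scene");cv2.imwrite("pics/s2.png",c["color"][100:360,150:520])
d=capture("side");cv2.imwrite("pics/s3.png",d["color"][100:420,180:500])
print(top(world(d),420,183,.055))
```

```text
[-25.2   7.9  47.2 127.8  -8.1  47.   27.2] [ 0.38987648 -0.19034119  0.13525712]
[ 3.904e-01 -1.936e-01  5.410e-02  5.100e-02  2.420e+02]
```

View pics/s2.png

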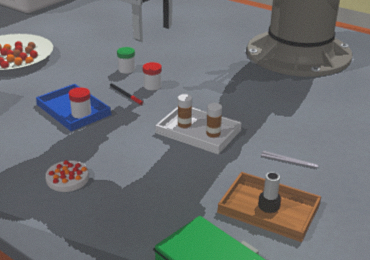

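The crop shows both vials in the white tray (184,112) and (214,120), the eyepiece in the wooden tray (271,190) and one red tub in the blue tray (80,105), all upright. The green tub (125,60) and the dish (68,175) have not moved. The last tub is at (152,77).

>>> send_rows:
  steps:
    - [[0, 0, 0], [-0.002, 0, 0.03], -1]
    - [[0, 0, 0], [0, 0, 0.04], -1]
    - [[0, 0, 0], [0, 0, 0.04], -1]
    - [[0, 0, 0], [0, 0, 0.04], -1]
    - [[0, 0, 0], [0, 0, 0.03], -1]
    - [[0, 0, 0], [0, 0, 0.02], -1]
    - [[0, 0, 0], [0, 0, 0.011], -1]
    - [[0, 0, 0], [0, 0, 0], -1]
    - [[0, 0, 0], [0, 0, 0], -1]

```text
t: 27.88
position: [0.3907, -0.1922, 0.0293]
tcp_rot: [-180.0, 0.0, 89.9]
wrist_force: [-0.2, 1.1, 0.8]
gripper_width: 0.999
grasp_force: 0.0
```

>>> send_rows:
  steps:
    - [[0, 0, 0], [0, 0, 0], 1]
    - [[0, 0, 0], [0, 0, 0], 1]
    - [[0, 0, 0], [0, 0, 0], 1]
    - [[0, 0, 0], [0, 0, 0], 1]
    - [[0, 0, 0], [0, 0, 0], 1]
    - [[0, 0, 0], [0, 0, 0], 1]
    - [[0, 0, 0], [0, 0, 0], 1]
    - [[0, 0, 0], [0, 0, 0], 1]
    - [[0, 0, 0], [0, 0, 0], 1]
    - [[0, 0, 0], [0, 0, 0], 1]

```text
t: 28.72
position: [0.3905, -0.1918, 0.0293]
tcp_rot: [180.0, 0.0, 89.9]
wrist_force: [-0.3, 0.2, 2.4]
gripper_width: 0.484
grasp_force: 30.0
```

>>> send_rows:
  steps:
    - [[0, 0, 0], [0, 0, 0], 1]
    - [[0, 0, 0], [0, 0, 0], 1]
    - [[0, 0, 0], [0, 0, 0], 1]

```text
t: 28.97
position: [0.3905, -0.1918, 0.0293]
tcp_rot: [180.0, 0.0, 89.9]
wrist_force: [-0.0, -0.2, 2.4]
gripper_width: 0.481
grasp_force: 30.0
```

>>> send_rows:
  steps:
    - [[0, 0, 0], [0, 0, -0.02], 1]
    - [[0, 0, 0], [0, 0, -0.04], 1]
    - [[0, 0, 0], [0, 0, -0.05], 1]
    - [[0, 0, 0], [0, 0, -0.05], 1]
    - [[0, 0, 0], [0, 0, -0.04], 1]
    - [[0, 0, 0], [0, 0, -0.01], 1]

```text
t: 29.47
position: [0.3914, -0.1923, 0.1365]
tcp_rot: [179.8, -0.0, 89.9]
wrist_force: [0.5, -1.1, -0.6]
gripper_width: 0.483
grasp_force: 30.0
```

>>> send_rows:
  steps:
    - [[0, 0, 0], [-0.01, 0.02, 0], 1]
    - [[0, 0, 0], [-0.025, 0.045, 0], 1]
    - [[0, 0, 0], [-0.03, 0.055, 0], 1]
    - [[0, 0, 0], [-0.03, 0.055, 0], 1]
    - [[0, 0, 0], [-0.03, 0.055, 0], 1]
    - [[0, 0, 0], [-0.03, 0.055, 0], 1]
    - [[0, 0, 0], [-0.025, 0.045, 0], 1]
    - [[0, 0, 0], [-0.02, 0.035, 0], 1]
    - [[0, 0, 0], [-0.01, 0.015, 0], 1]
    - [[0, 0, 0], [0, 0, 0], 1]

```text
t: 30.3
position: [0.5807, -0.2979, 0.1329]
tcp_rot: [-179.9, 0.0, 89.9]
wrist_force: [-0.4, -0.5, -0.6]
gripper_width: 0.48
grasp_force: 30.0
```

>>> send_rows:
  steps:
    - [[0, 0, 0], [0, 0, 0.03], 1]
    - [[0, 0, 0], [0, 0, 0.04], 1]
    - [[0, 0, 0], [0, 0, 0.04], 1]
    - [[0, 0, 0], [0, 0, 0.03], 1]
    - [[0, 0, 0], [0, 0, 0.025], 1]
    - [[0, 0, 0], [0, 0, 0.02], 1]
    - [[0, 0, 0], [0, 0, 0.01], 1]
    - [[0, 0, 0], [0, 0, 0.004], 1]
    - [[0, 0, 0], [0, 0, 0], 1]
    - [[0, 0, 0], [0, 0, 0], 1]

```text
t: 31.13
position: [0.5806, -0.2973, 0.0353]
tcp_rot: [180.0, 0.0, 89.9]
wrist_force: [0.4, 0.1, -0.2]
gripper_width: 0.484
grasp_force: 30.0
```

>>> send_rows:
  steps:
    - [[0, 0, 0], [0, 0, 0], 1]
    - [[0, 0, 0], [0, 0, 0], 1]
    - [[0, 0, 0], [0, 0, 0], -0.2]
    - [[0, 0, 0], [0, 0, 0], -0.3]
    - [[0, 0, 0], [0, 0, 0], -0.5]
    - [[0, 0, 0], [0, 0, 0], -0.7]
    - [[0, 0, 0], [0, 0, 0], -0.7]
    - [[0, 0, 0], [0, 0, 0], -0.7]
    - [[0, 0, 0], [0, 0, 0], -0.7]
    - [[0, 0, 0], [0, 0, 0], -0.7]

```text
t: 31.97
position: [0.5803, -0.297, 0.0347]
tcp_rot: [-180.0, 0.0, 89.9]
wrist_force: [-0.1, 0.4, 0.4]
gripper_width: 0.852
grasp_force: 0.0
```

>>> send_rows:
  steps:
    - [[0, 0, 0], [0, 0, -0.02], -0.7]
    - [[0, 0, 0], [0, 0, -0.04], -1]
    - [[0, 0, 0], [0, 0, -0.06], -1]
    - [[0, 0, 0], [0, 0, -0.06], -1]
    - [[0, 0, 0], [0, 0, -0.06], -1]
    - [[0, 0, 0], [0, 0, -0.06], -1]
    - [[0, 0, 0], [0, 0, -0.02], -1]
    - [[0, 0, 0], [0, 0, 0], -1]
    - [[0, 0, 0], [0, 0, 0], -1]

```text
t: 32.72
position: [0.5804, -0.2968, 0.1951]
tcp_rot: [179.9, -0.0, 90.0]
wrist_force: [-1.0, -0.1, -0.1]
gripper_width: 1.001
grasp_force: 0.0
```

Run:
```python
from rig import bot,capture
import cv2,numpy as np
from m import *
E=dict(redA=(.5954,-.228,.06,46),redB=(.5806,-.2967,.06,46),v1=(.4864,.0493,.073,30),v2=(.4936,-.0203,.073,30),eye=(.6174,.254,.071,24),green=(.365,-.301,.055,46),dish=(.774,-.084,.017,80))
for n in("scene","side"):
    c=capture(n);w=world(c);cv2.imwrite(f"pics/{n}F.png",c["color"])
    K=c["camera_matrix"]
    for k,e in E.items():
        q=np.linalg.inv(c["pose"])@np.r_[e[:3],1]
        u=int(K[0,2]-K[0,0]*q[0]/q[2]);v=int(K[1,2]+K[1,1]*q[1]/q[2])
        try:print(n,k,top(w,u,v,e[2],25 if k=="dish" else 14))
        except Exception as x:print(n,k,x)
```

```text
scene redA [ 5.976e-01 -2.267e-01  5.880e-02  5.100e-02  2.000e+02]
scene redB [ 5.822e-01 -2.940e-01  5.880e-02  4.770e-02  1.730e+02]
scene v1 [4.881e-01 5.160e-02 7.190e-02 3.150e-02 1.110e+02]
scene v2 [ 4.949e-01 -2.020e-02  7.150e-02  3.610e-02  1.020e+02]
scene eye [6.182e-01 2.544e-01 7.080e-02 2.620e-02 1.240e+02]
scene green [ 3.646e-01 -3.001e-01  5.350e-02  5.260e-02  1.320e+02]
scene dish [ 7.747e-01 -8.250e-02  1.530e-02  8.240e-02  8.980e+02]
side redA [ 5.935e-01 -2.316e-01  5.920e-02  5.290e-02  2.100e+02]
side redB [ 5.795e-01 -2.990e-01  5.900e-02  5.100e-02  1.810e+02]
side v1 [4.859e-01 4.900e-02 7.200e-02 3.170e-02 1.920e+02]
side v2 [ 4.913e-01 -1.960e-02  7.190e-02  3.110e-02  1.620e+02]
side eye [6.152e-01 2.537e-01 7.080e-02 2.520e-02 2.150e+02]
side green [ 3.636e-01 -3.000e-01  5.410e-02  4.930e-02  2.060e+02]
side dish [ 7.712e-01 -8.430e-02  1.510e-02  8.370e-02  6.970e+02]
```

View pics/sideF.png

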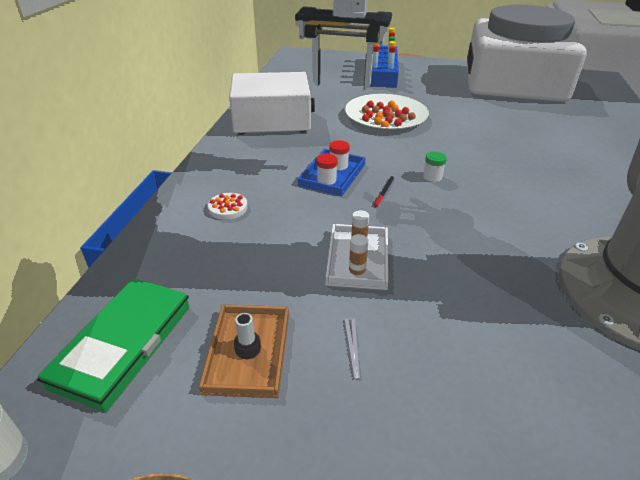

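The final side view shows everything upright in its tray: tubs at (327,168) and (340,155), vials at (358,230) and (358,255), eyepiece at (245,335). The green tub and dish have not moved, and the measured heights all fit.

```bash
python3 -c "
from rig import bot
print(bot.job_done())"
```

```text
the job is handed in; nothing more can be done
None
```

I handed the job in at about 33 s: in the last camera check both red tubs were in the blue tray, both vials in the white and the eyepiece in the wooden, all upright, with the green tub and seed dish where they started; no verdict came back.

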